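Find the heavy side of a cast handwheel and hold it down

ROBOT

A 6-joint arm with a two-finger parallel gripper is mounted at the origin on the work surface. World frame = base frame: x ahead of the robot, y to its left, z up, the work surface at z = 0. Lengths are in m, angles in degrees, forces in N, time in s.
With the tool pointing down it reaches from about 0.325 to 0.9 m from the base axis. Payload 6.1 kg.
Tool frame: the origin (TCP) lies at the very end of the fingers, on their centre line; the grasp point (between the pads) lies 19 mm behind it; z points along the fingers, y is the direction in which the jaws open and shut (so a half turn about z gives the same grasp; the last joint's range is limited). The gripper opens to 85 mm and grips with 20 to 120 N. Pads are 22 mm wide; open, the fingers measure 114 mm over their backs; the gripper's body (76 mm by 85 mm) begins 54 mm behind the grasp point. The pads swing forward as they close: fully open they stand 13 mm farther back than shut.
Start: joints at [62.332, 12.628, 87.462, -0, 79.91, -7.225], TCP at [0.218, 0.586, 0.231] pointing down, gripper open.
Joint ranges: [-170.65, 170.65], [-52.31, 119.04], [5.05, 147.46], [-71.25, 251.25], [11.57, 151.72], [-153.62, 153.62]. Speed limits (degrees/s): [147.25, 147.25, 172.46, 180, 180, 180].

INTERFACE

Orientations are given as [roll, pitch, yaw] about the fixed x, y, z axes, in that order (R = Rz(yaw) Ry(pitch) Rx(roll)).
In Python, from bench import robot gives the robot as it stands. The module is installed in compiled form; this text tells all that it offers.
- The arm moves only by the tool move_arm, never from a script. Its arguments are lists of equal length, an entry for each row: "xyz": the shift along the world's x, y, z normalised to -1 to 1, where 1 is 0.3 m, a list of three; "turn": the turn, a rotation vector about the world's x, y, z normalised to -1 to 1, where 1 is 0.12 rad, a list of three; "gripper": the opening, from 0 (shut) to 1 (fully open). In form: {"xyz": [[tx, ty, tz], ...], "turn": [[rx, ry, rz], ...], "gripper": [gripper, ...]}. A call has 1 to 5 rows; each row shifts and turns the commanded pose from where the row before left it; what a row does not reach is not made up. A row lasts 1/8 s, in which the tool goes at most 62.5 mm and 10.7 degrees, less where a joint would pass 70% of its speed; a pose out of reach is approached as far as the arm can. A call with a number of a shift or a turn outside -1 to 1 is refused whole. A call with a gripper value outside its range is refused whole. The fingers move at their own pace and stop on an object; "squeeze" is the grip in N (left out, the last holds). Time passes only in rows, so rows that do not move let the fingers close. It gives the time, the measured TCP pose, the force and the opening at its end, in the units of the state.
- robot.observe(): the state, without advancing time (a new reading comes with each control period).
- robot.capture(name): name is "side" or "top" or "wrist"; returns a dict with "img" (400x640x3 uint8, red, green, blue), "depth" (400x640 float32, m along the optical axis (not along the pixel's ray), 0 where there is no reading), "fx", "fy", "cx", "cy" (pixels), "distortion" ([k1, k2, p1, p2, k3] as OpenCV has them; the pictures are not rectified), "R" (3x3) and "t" (3): a world point X has camera coordinates R X + t. Camera axes: x right, y down, z forward; pixel columns grow to the right and rows downward; lengths in m; the calibration is good to about 2 mm. A picture is of the moment at which its call begins.
- robot.hand_in(): hands the job in, once; it reports no verdict.
The state is a dict: "t": time; "joint_pos": joint angles; "qd": joint speeds; "effort": joint torques, N m; "tool_pos": TCP position; "orientation": TCP orientation; "ft_force": force on the tool from outside, world axes, zero at the start; "ft_torque": the same for the moment, N m; "grip_width": finger opening in m.
Only numpy, scipy, OpenCV 4.12 (cv2) and the standard library are available. Lean on these libraries where they do the work, as an engineer would, in place of code of your own. Each camera call takes 0.05 s, during which the arm holds its last target.

TASK

The new cast handwheel on the bench spindle is heavier on one side; you cannot see which, and the stiff bearings keep it from rolling there by itself. Take it by its revolving handle and turn it through one full turn to feel where it pulls, then bring the heavy side to the very bottom and finish still gripping the handle, keeping the wheel still there so that its light side can be chalked at the top. Leave the other things on the bench where they are.

Things in the scene. Friction and masses are not known exactly. Their poses are not given: they have to be found in the camera images.
- spindle: bench spindle bolted to the bench: green pedestal 220 x 210 mm with two grey pillow blocks and a level 25 mm shaft 150 mm above the bench. Origin on the bench right under the wheel's centre; y runs along the shaft from the wheel to the pedestal (45 to 255 mm), z up, x level in the wheel's plane. Its place and yaw change each time; the handle side faces the robot's right or right and away.
- axle (a point): fixed point on the axle line, 150 mm above the bench and 75 mm out from the wheel's middle plane on the handle side: the centre of the vertical circle (radius 85 mm) on which the middle of the handle runs. Axes as the spindle's: y along the axle towards the wheel, z up, x level in the wheel's plane. It does not turn with the wheel.
- wheel (a joint): turn of the handwheel, rad: 0 with the handle at the top, growing clockwise as seen from the handle side, so that the handle goes from the top towards the axle point's +x. It has no stops and counts on past a full turn. Bearing drag of about 0.42 N m, much the same all round and both ways, holds the wheel wherever it is left.
- wheel_centre (a point): fixed point at the centre of the handwheel (3.6 kg, steel rim 198 mm over all and 22 mm thick, five grey spokes). More metal is hidden inside one side of the rim, at an unknown angle to the handle, new each time; it pulls with up to 0.26 to 0.34 N m. Turning by the handle takes 1 to 9 N: most as the heavy side rises past axle height, least as it sinks past it.
- handle_grip (a point): middle of the gripping length of the black revolving handle (sleeve 25 mm diameter, 90 mm long, spins freely on its level pin), 85 mm from the axle line; the sleeve runs on 57 mm towards the wheel and 33 mm outwards; the rim's face is 64 mm away. Turns with the wheel. A thick patch of the rim opposite balances the handle's own weight, so neither shows the heavy side.
- chalk: white stick of chalk 85 x 14 x 14 mm lying on the bench, along its x; origin under its middle
- shears: steel hand shears 190 mm long lying flat, blades along +x; origin on the bench at the pivot
- spanner: steel spanner 200 mm long lying flat along its x; origin under its middle
- bearing: spare ball bearing, ring of 52 mm diameter and 15 mm height lying flat; origin under its centre
- hammer: hammer 260 mm long with a wooden handle, lying flat, head at +x; origin under its middle
- disc: round wooden disc 110 mm diameter, 28 mm thick, lying flat; origin under its centre

How it is judged:
By the outcome, as a careful person would: the job done as asked, in the order asked, and still so for the second after the job is handed in, while the arm keeps its last pose, push and grip.
It also fails if it takes over 58 s, if anything falls off the work surface, if the arm or the gripper's body presses on something with over 40 N, if the wrist force passes 120 N, or if a joint passes its speed limit or range.

## Working session

There is one attempt and no reset: what is moved stays moved. The work goes in short steps, Python scripts to look and compute and a tool call to move; the robot and the scene stay as the last step left them, time stands still between calls to the robot, and variables do not carry over. Pictures are saved under pics/ and viewed, and the job is handed in when it is done.

Besides the shell and the picture viewer there is one more tool, called after "Emit:" in YAML: its name, and indented under it one key for each argument. move_arm: Moves the arm, as the interface text tells. Its arguments: {"type":"object","properties":{"xyz":{"type":"array"},"turn":{"type":"array"},"gripper":{"type":"array"},"squeeze":{"type":"number"}},"required":["xyz","turn","gripper"]}

```bash
mkdir -p pics; ls
python3 - <<'E'
from bench import robot
import cv2,numpy as np
s=robot.observe(); print(s)
for n in("side","top","wrist"):
    c=robot.capture(n); cv2.imwrite(f"pics/{n}0.png",c["img"][:,:,::-1]); np.savez(f"{n}0.npz",**c)
    print(n,c["fx"],c["fy"],c["cx"],c["cy"],c["distortion"],c["R"],c["t"])
E
```

```text
pics
{'t': 0.0, 'joint_pos': array([ 6.23313163e+01,  1.26753153e+01,  8.75253923e+01,  2.00753420e-03,
        7.99106906e+01, -7.22506477e+00]), 'qd': array([ 0.10044083, -0.09625197, -0.08175209,  0.05784798, -0.05635742,
        0.02204106]), 'effort': array([ 1.39725376e-03, -4.96888340e+01, -3.89411330e+01, -1.03062339e-05,
        1.08159755e-02,  2.81293870e-05]), 'tool_pos': array([0.21801491, 0.5851    , 0.23020189]), 'orientation': array([-1.79889735e+02, -1.59703402e-02,  1.59556012e+02]), 'ft_force': array([ 0.13119297, -0.90045628,  0.54651801]), 'ft_torque': array([-0.07639246,  0.00775806, -0.04555657]), 'grip_width': 0.08559229051621908}
side 375.12534327088593 375.12534327088593 314.9976230915961 197.7969919429179 [-0.00365296  0.          0.          0.          0.        ] [[ 0.83798671 -0.54568521 -0.00243544]
 [-0.29763637 -0.45331831 -0.84018754]
 [ 0.45737388  0.70479086 -0.54229049]] [-0.43298008  0.28788959  0.93738085]
top 493.9263033094435 493.9263033094435 316.5263174924753 196.83085006364516 [-0.02925994  0.          0.          0.          0.        ] [[-0.01352986 -0.9998507   0.01074798]
 [-0.99614327  0.0125462  -0.08683999]
 [ 0.08669218 -0.01188147 -0.99616429]] [-0.01406922  0.50907925  1.58654335]
wrist 346.3652520148843 346.3652520148843 317.7887380262369 197.1695508439963 [-0.04303683  0.          0.          0.          0.        ] [[ 0.34922     0.93703913 -0.00174873]
 [ 0.90251824 -0.33585153  0.26956367]
 [ 0.25200439 -0.09571529 -0.96298098]] [-0.6256929  -0.03398806  0.37898361]
```

View pics/side0.png

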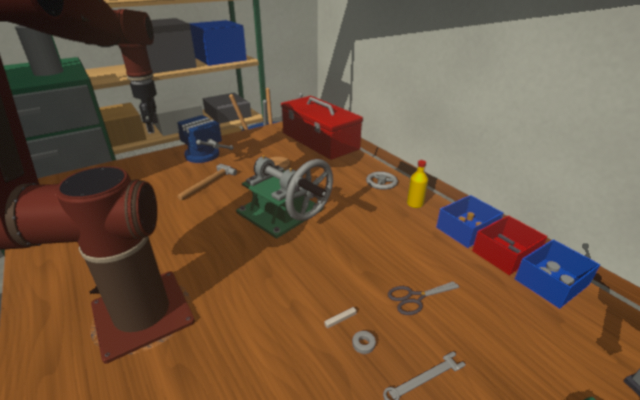

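View pics/top0.png

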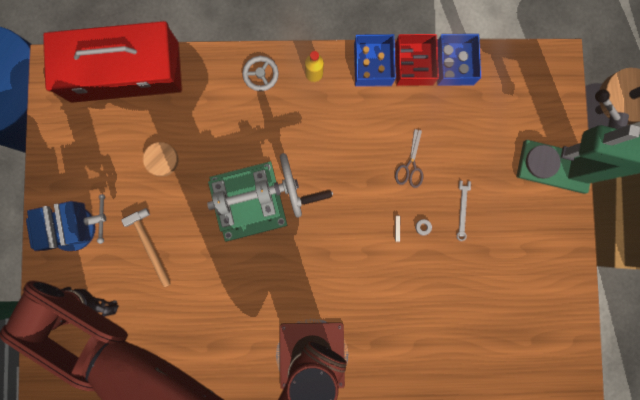

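View pics/wrist0.png

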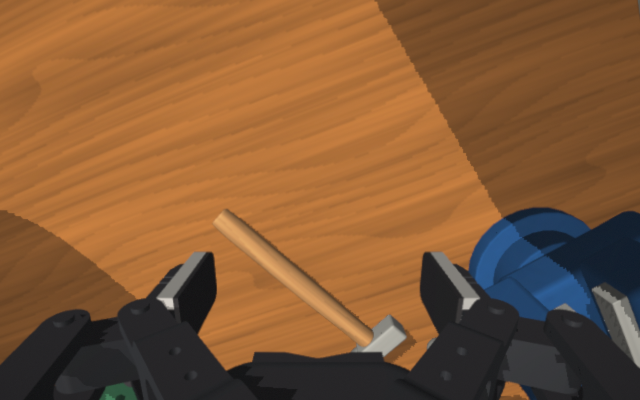

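```bash
cat > h.py <<'E'
import numpy as np,cv2
def cloud(c):
    h,w=c["depth"].shape
    u,v=np.meshgrid(np.arange(w,dtype=float),np.arange(h,dtype=float))
    K=np.array([[c["fx"],0,c["cx"]],[0,c["fy"],c["cy"]],[0,0,1]])
    p=cv2.undistortPoints(np.stack([u.ravel(),v.ravel()],1)[:,None],K,c["distortion"]).reshape(h,w,2)
    d=c["depth"]; X=np.dstack([p[...,0]*d,p[...,1]*d,d])
    return (X-c["t"])@c["R"]   # R^T (X-t)
E
python3 - <<'E'
from h import *
for n in("top","side"):
    c=dict(np.load(n+"0.npz")); W=cloud(c); im=c["img"].astype(int); d=c["depth"]
    hsv=cv2.cvtColor(c["img"],cv2.COLOR_RGB2HSV)
    box=np.zeros(d.shape,bool)
    if n=="top": box[140:250,200:340]=1
    else: box[140:240,225:345]=1
    ok=box&(d>0)
    blk=ok&(im.max(2)<60)&(W[...,2]>0.08)
    P=W[blk];print(n,"black",len(P),P.min(0),P.max(0))
    m=P.mean(0);U,S,V=np.linalg.svd(P-m);print(m,V[0],np.percentile((P-m)@V[0],[1,99]),S)
    g=ok&(hsv[...,0]>45)&(hsv[...,0]<90)&(hsv[...,1]>60)&(W[...,2]<.08)
    Q=W[g]; 
    print("green",len(Q),cv2.minAreaRect((Q[:,:2]*1000).astype(np.float32)),np.percentile(Q[:,2],[5,50,95]))
    gr=ok&(hsv[...,1]<50)&(im.max(2)>70)&(W[...,2]>.06)
    G=W[gr];print("grey",len(G),G.min(0),G.max(0))
    np.save(n+"_grey.npy",G);np.save(n+"_blk.npy",P)
    v=c["img"][140:250,200:350] if n=="top" else c["img"][130:245,225:350]
    cv2.imwrite(f"pics/{n}_z.png",cv2.resize(v,None,fx=5,fy=5)[:,:,::-1])
E
```

```text
top black 143 [ 0.47475848 -0.05416226  0.15447977] [0.50792703 0.25410436 0.23144111]
[ 0.49116701 -0.00401983  0.22152922] [-0.06295513  0.98286589 -0.1732377 ] [-0.04894129  0.16478802] [0.45316954 0.10402902 0.04981954]
green 909 ((499.118896484375, 203.89971923828125), (216.5087432861328, 206.87591552734375), 13.569211959838867) [0.00983391 0.01558486 0.02241331]
grey 2137 [ 0.41458393 -0.06302774  0.10675795] [0.62059311 0.30395836 0.25718811]
side black 444 [ 0.40300461 -0.06588736  0.08002988] [0.60344853 0.2727684  0.2268626 ]
[0.49780409 0.04074107 0.17771179] [-0.00734168 -0.90514742  0.42503441] [-0.22683644  0.1110368 ] [2.03605567 0.79651867 0.53459073]
green 1136 ((467.78790283203125, 202.0737762451172), (216.17991638183594, 307.20880126953125), 31.76522445678711) [0.01388565 0.01827604 0.07233167]
grey 1596 [ 0.41705153 -0.06812102  0.06212232] [0.62227796 0.6541793  0.2504882 ]
```

```bash
ls pics
```

```text
side0.png
side_z.png
top0.png
top_z.png
wrist0.png
```

View pics/side_z.png

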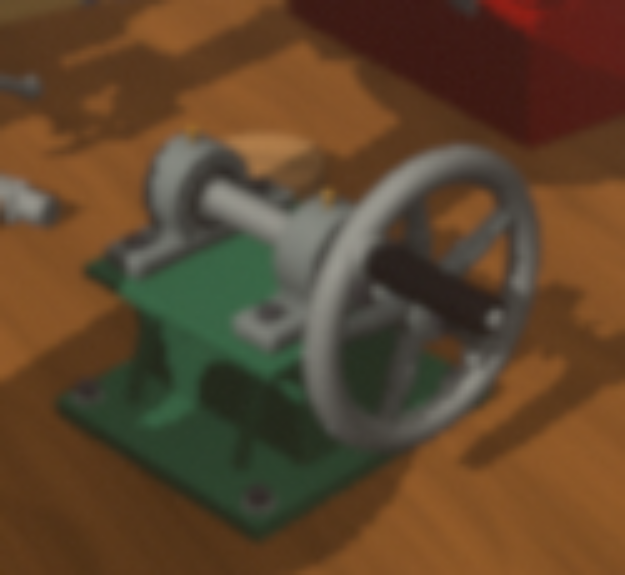

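View pics/top_z.png

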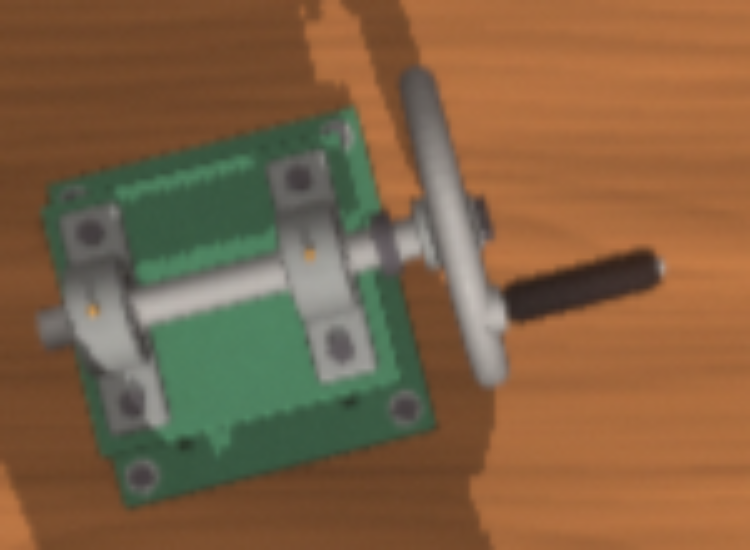

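Run:
```python
from h import *
from scipy.optimize import least_squares
# green top-face rect yaw ~13.57; shaft direction: candidates
a=np.radians(13.569)
for n in("top","side"):
    G=np.load(n+"_grey.npy")
    # wheel rim: fit plane via ransac
    rng=np.random.default_rng(0);best=None
    for k in range(3000):
        p=G[rng.choice(len(G),3,False)];nn=np.cross(p[1]-p[0],p[2]-p[0])
        if np.linalg.norm(nn)<1e-4: continue
        nn/=np.linalg.norm(nn)
        if abs(nn[2])>.15: continue
        i=abs((G-p[0])@nn)<.012
        if best is None or i.sum()>best.sum(): best=i
    P=G[best];m=P.mean(0);V=np.linalg.svd(P-m)[2];nn=V[2]*np.sign(V[2][1])
    print(n,len(P),m,nn,np.degrees(np.arctan2(-nn[0],nn[1])))
    print(P.min(0),P.max(0))
    B=np.load(n+"_blk.npy");
    if n=="top":
        i=(B[:,1]<.06);Q=B[i];m=Q.mean(0);V=np.linalg.svd(Q-m)[2];print("handle",len(Q),m,V[0],np.degrees(np.arctan2(-V[0][0],V[0][1])),Q.min(0),Q.max(0))
```

```text
top 735 [0.50698506 0.17128667 0.17241687] [ 0.96985238  0.21086924 -0.12214957] -77.73343433294741
[0.46433576 0.03873145 0.10675795] [0.55141244 0.30395836 0.25718811]
handle 141 [ 0.4909779  -0.00767369  0.22243757] [-0.30896404  0.95090961 -0.01766753] 17.99971536345483 [ 0.47475848 -0.05416226  0.21369791] [0.50792703 0.02599366 0.23144111]
side 884 [0.51643477 0.04562547 0.16553556] [-0.22326972  0.97475563 -0.00144764] 12.901166035592288
[0.43747194 0.02194108 0.06212232] [0.62227796 0.07313702 0.2504882 ]
```

Run:
```python
from h import *
from scipy.optimize import least_squares
cs={n:dict(np.load(n+"0.npz")) for n in("top","side")}
# rim from side cloud, torus fit: unknown cx,cy,yaw ; z=.15, R=.088(198 over all, 22 thick), r=.011
A=[]
for n in cs:
    c=cs[n];W=cloud(c);hsv=cv2.cvtColor(c["img"],cv2.COLOR_RGB2HSV);m=(c["depth"]>0)&(hsv[...,1]<60)&(c["img"].max(2)>60)
    P=W[m&(abs(W[...,0]-.53)<.2)&(abs(W[...,1]-.06)<.12)&(W[...,2]>.03)];A.append(P)
def tor(p,P):
    y=np.array([-np.sin(p[2]),np.cos(p[2]),0]);d=P-np.array([p[0],p[1],p[3]])
    a=d@y;r=np.linalg.norm(d-a[:,None]*y,axis=1)
    return np.hypot(a,r-.088)-.011
for name,P in(("top",A[0]),("side",A[1]),("both",np.vstack(A))):
    p=np.array([.534,.058,np.radians(13.3),.15])
    for th in(.02,.012,.008,.006):
        Q=P[abs(tor(p,P))<th]; p=least_squares(tor,p,args=(Q,),loss="soft_l1",f_scale=.003).x
    print(name,len(Q),p[:2],np.degrees(p[2]),p[3],np.std(tor(p,Q)))
# handle cylinder
y=lambda a:np.array([-np.sin(a),np.cos(a),0])
H=[]
for n in cs:
    c=cs[n];W=cloud(c);m=(c["depth"]>0)&(c["img"].max(2)<75)
    Q=W[m&(abs(W[...,0]-.49)<.05)&(W[...,1]<.03)&(W[...,1]>-.08)&(W[...,2]>.17)];print(n,len(Q),Q.min(0),Q.max(0));H.append(Q)
def cyl(q,P,a=np.radians(13.3)):
    d=P-np.array([q[0],-.01,q[1]]);yy=y(q[2]);s=d@yy
    return np.linalg.norm(d-s[:,None]*yy,axis=1)-.0125
for P in H+[np.vstack(H)]:
    f=least_squares(cyl,[.49,.21,.23],args=(P,),loss="soft_l1",f_scale=.003);print(f.x,np.degrees(f.x[2]),np.std(f.fun))
```

```text
top 462 [0.53584773 0.05851492] 14.044255592659283 0.14976753383516983 0.001989015321962897
side 928 [0.53453656 0.05679281] 13.712422575064481 0.15160961279568058 0.0017256606297967388
both 1387 [0.53487081 0.05696287] 13.76420620997357 0.15088268917041336 0.0019376578977307237
top 209 [ 0.47431777 -0.05715768  0.21012343] [0.50851592 0.02599366 0.23144111]
side 243 [ 0.46137802 -0.06588736  0.17964001] [0.51137803 0.02942859 0.2268626 ]
[0.49252323 0.2112343  0.26217293] 15.021402286719352 0.0027162762693196223
[0.49052183 0.21235976 0.25611422] 14.674264112372908 0.0021717385740748357
[0.49091315 0.2117418  0.2513223 ] 14.399707259949508 0.002543963338561214
```

Emit:
move_arm:
  xyz:
    - [0.03,0,0.15]
    - [0.05,-0.05,0.17]
    - [0.07,-0.1,0.15]
    - [0.08,-0.15,0.1]
    - [0.08,-0.16,0.05]
  turn:
    - [0,0,-0.8]
    - [0,0,-0.8]
    - [0,0,-0.8]
    - [0,0,-0.8]
    - [0,0,-0.8]
  gripper: [1,1,1,1,1]
  squeeze: 60

```text
t: 0.78
tool_pos: [0.312, 0.4468, 0.4194]
orientation: [179.8, -0.0, 131.9]
ft_force: [0.4, 0.5, 0.0]
grip_width: 0.0856
```

Emit:
move_arm:
  xyz:
    - [0.08,-0.16,0]
    - [0.08,-0.16,0]
    - [0.08,-0.16,0]
    - [0.08,-0.16,0]
    - [0.08,-0.16,0]
  turn:
    - [0,0,-0.8]
    - [0,0,-0.8]
    - [0,0,-0.8]
    - [0,0,-0.8]
    - [0,0,-0.8]
  gripper: [1,1,1,1,1]

```text
t: 1.4
tool_pos: [0.4317, 0.206, 0.4171]
orientation: [180.0, -0.0, 104.4]
ft_force: [1.0, 0.2, -0.5]
grip_width: 0.0856
```

Emit:
move_arm:
  xyz:
    - [0.05,-0.18,0]
    - [0.05,-0.18,0]
    - [0.05,-0.18,-0.03]
    - [0.05,-0.18,-0.06]
    - [0.05,-0.18,-0.1]
  turn:
    - [0,0,-0.05]
    - [0.88,0.217,0]
    - [0.88,0.217,0]
    - [0.88,0.217,0]
    - [0.88,0.217,0]
  gripper: [1,1,1,1,1]

```text
t: 2.02
tool_pos: [0.5067, -0.0637, 0.3617]
orientation: [179.6, -25.0, 104.3]
ft_force: [1.1, 0.9, -0.3]
grip_width: 0.0856
```

Emit:
move_arm:
  xyz:
    - [0,-0.04,-0.1]
    - [0,0,0]
  turn:
    - [0,0,0]
    - [0,0,0]
  gripper: [1,1]

```text
t: 2.28
tool_pos: [0.5048, -0.0743, 0.3276]
orientation: [-179.8, -25.2, 103.9]
ft_force: [0.5, -0.2, 0.8]
grip_width: 0.0853
```

Run:
```python
from bench import robot
from h import *
F=[]
for k in range(6):
    s=robot.observe(); F.append(np.r_[s['ft_force'],s['ft_torque']]); c=robot.capture("wrist") 
F=np.array(F);print(F.round(2));print(F.mean(0),F.std(0))
s=robot.observe();print(s['t'],s['tool_pos'],s['orientation'],s['joint_pos'])
cv2.imwrite("pics/wrist1.png",c["img"][:,:,::-1])
R=__import__('scipy.spatial.transform',fromlist=['Rotation']).Rotation.from_euler('xyz',s['orientation'],degrees=True).as_matrix();print(R)
a=np.radians(13.8);G=np.array([.5529,-.0159,.1503])+(-.0588)*np.array([np.cos(a),np.sin(a),0])+[0,0,.0617]-.005*np.array([-np.sin(a),np.cos(a),0])
T=G+R[:,2]*.021;print("target",T,(T-s['tool_pos'])/.3,(T-s['tool_pos'])@R)
W=cloud(c);np.savez("wrist1.npz",**c)
m=(c["depth"]>0)&(c["img"].max(2)<75);Q=W[m&(abs(W[...,0]-.49)<.05)&(W[...,1]<.03)&(W[...,1]>-.08)&(W[...,2]>.17)&(W[...,2]<.235)];print(len(Q))
y=lambda a:np.array([-np.sin(a),np.cos(a),0])
from scipy.optimize import least_squares
def cyl(q,P):
    d=P-np.array([q[0],-.01,q[1]]);yy=y(q[2]);s=d@yy
    return np.linalg.norm(d-s[:,None]*yy,axis=1)-.0125
f=least_squares(cyl,[.49,.21,.24],args=(Q,),loss="soft_l1",f_scale=.003);print(f.x,np.degrees(f.x[2]),np.std(f.fun))
```

```text
[[ 0.51 -0.24  0.77 -0.18 -0.03  0.01]
 [ 0.5  -0.27  1.08 -0.16  0.01 -0.01]
 [-0.63  0.43 -0.65 -0.17 -0.05 -0.05]
 [-0.08  0.33  0.09 -0.21 -0.06 -0.05]
 [-0.76  0.29 -0.63 -0.2  -0.02 -0.  ]
 [ 0.11  0.61  0.04 -0.18 -0.05 -0.04]]
[-0.05583534  0.19244334  0.1172109  -0.18179896 -0.03225027 -0.0239615 ] [0.49724678 0.33018038 0.64710465 0.01561311 0.02493343 0.02486875]
2.575 [ 0.5065823  -0.07238729  0.33295227] [179.65036608 -24.7802321  104.4534768 ] [-28.93095313   4.1124022   89.36649984  18.49014978 103.17035658
 -41.71532682]
[[-0.22661174  0.96897098 -0.09870342]
 [ 0.87918697  0.24711242  0.4073889 ]
 [ 0.41913886  0.00554035 -0.90790524]]
target [ 0.4949172  -0.02622627  0.19293399] [-0.03888367  0.15387007 -0.4667276 ] [-0.01545948 -0.00067193  0.1470802 ]
3101
[0.49058568 0.2110544  0.23983282] 13.741408540540862 0.0014364410933319556
```

```bash
ls pics
```

```text
side0.png
side_z.png
top0.png
top_z.png
wrist0.png
wrist1.png
```

View pics/wrist1.png

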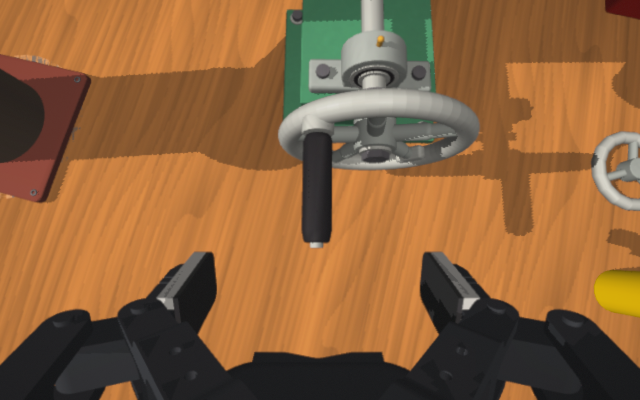

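Emit:
move_arm:
  xyz:
    - [-0.009,0.039,-0.14]
    - [-0.009,0.039,-0.137]
    - [-0.01,0.04,-0.09]
    - [-0.01,0.041,-0.092]
    - [0,0,0]
  turn:
    - [0,0,-0.06]
    - [0,0,0]
    - [0,0,0]
    - [0,0,0]
    - [0,0,0]
  gripper: [1,1,1,1,1]

```text
t: 3.2
tool_pos: [0.4934, -0.024, 0.1924]
orientation: [180.0, -25.0, 103.9]
ft_force: [-0.2, -0.3, 0.0]
grip_width: 0.0855
```

Run:
```python
from bench import robot
from h import *
F=[];P=[];O=[]
for k in range(24):
    s=robot.observe(); F.append(np.r_[s['ft_force'],s['ft_torque']]);P.append(s['tool_pos']);O.append(s['orientation']%360); c=robot.capture("wrist" if k else "side")
    if k==0: cs=c
F=np.array(F);print(F.mean(0).round(3),F.std(0).round(3))
print(s['t'],np.mean(P,0),np.std(P,0),np.mean(O,0),s['joint_pos'])
np.save("bias.npy",F.mean(0))
cv2.imwrite("pics/wrist2.png",c["img"][:,:,::-1]);cv2.imwrite("pics/side2.png",cs["img"][:,:,::-1])
```

```text
[-0.044 -0.021 -0.084 -0.188 -0.051 -0.002] [0.469 0.552 0.599 0.03  0.028 0.024]
4.35 [ 0.49490022 -0.02585106  0.19361089] [0.00053765 0.00049795 0.0007607 ] [179.79607563 335.10174785 103.85856854] [-25.32633022   6.12447594 102.48920226  19.20102202  87.748958
 -42.6714123 ]
```

View pics/wrist2.png

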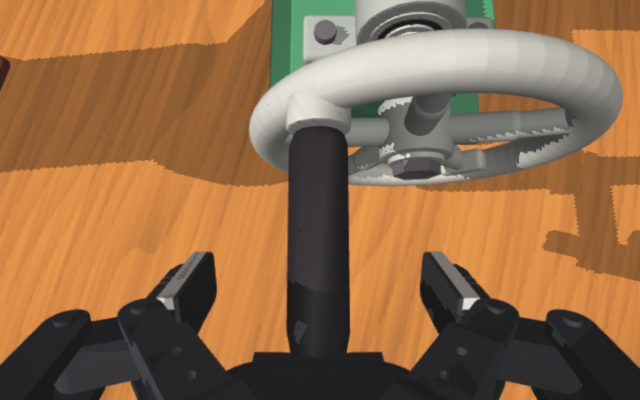

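View pics/side2.png

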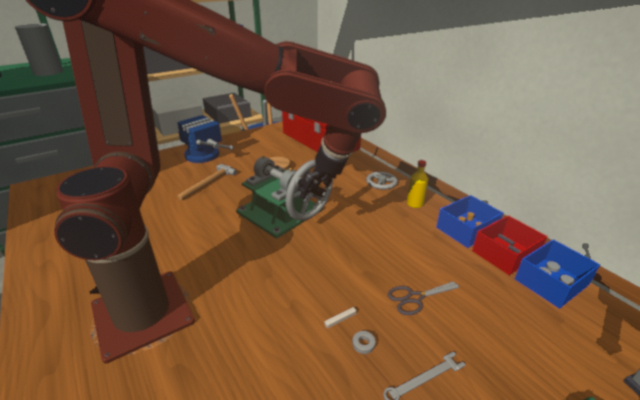

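Emit:
move_arm:
  xyz:
    - [0,0,0]
    - [0,0,0]
    - [0,0,0]
    - [0,0,0]
    - [0,0,0]
  turn:
    - [0,0,0]
    - [0,0,0]
    - [0,0,0]
    - [0,0,0]
    - [0,0,0]
  gripper: [0,0,0,0,0]
  squeeze: 60

```text
t: 5.03
tool_pos: [0.4947, -0.0258, 0.1932]
orientation: [179.8, -24.9, 103.8]
ft_force: [-0.1, -0.5, 0.8]
grip_width: 0.0234
```

Run:
```python
from bench import robot
from h import *
F=[];P=[]
for k in range(6):
    s=robot.observe(); F.append(np.r_[s['ft_force'],s['ft_torque']]);P.append(s['tool_pos']); c=robot.capture("wrist")
F=np.array(F);print(F.mean(0).round(3),s['t'],s['grip_width'])
p=np.mean(P,0);print(p,s['orientation'])
ex=np.array([np.cos(np.radians(13.8)),np.sin(np.radians(13.8)),0]);A=np.array([.5529,-.0159,.1503])
tz=np.array([-.1008,.4104,-.9063]);G=p-.019*tz;d=G-A
print("phi",np.degrees(np.arctan2(d@ex,d[2])),np.hypot(d@ex,d[2]))
# plan: steps of 8 deg starting at phi0=-43.6, both directions
for ph in np.arange(-43.6,-43.6+370,8):
    a,b=np.radians([ph,ph+8]);D=.085*((np.sin(b)-np.sin(a))*ex+np.array([0,0,np.cos(b)-np.cos(a)]))/.3
    print(round(ph,1),D.round(3).tolist())
```

```text
[-3.890e-01 -5.810e-01  1.059e+00 -2.450e-01  4.300e-02 -1.000e-03] 5.275 0.023291469456918477
[ 0.49466751 -0.02584989  0.19318729] [179.83318663 -24.9161394  103.83353943]
phi -44.43108316629293 0.08417248956422389
-43.6 [0.03, 0.007, 0.025]
-35.6 [0.033, 0.008, 0.021]
-27.6 [0.035, 0.009, 0.016]
-19.6 [0.037, 0.009, 0.011]
-11.6 [0.038, 0.009, 0.005]
-3.6 [0.038, 0.009, -0.0]
4.4 [0.038, 0.009, -0.006]
12.4 [0.037, 0.009, -0.011]
20.4 [0.035, 0.009, -0.016]
28.4 [0.032, 0.008, -0.021]
36.4 [0.029, 0.007, -0.026]
44.4 [0.025, 0.006, -0.03]
52.4 [0.021, 0.005, -0.033]
60.4 [0.017, 0.004, -0.036]
68.4 [0.012, 0.003, -0.038]
76.4 [0.006, 0.002, -0.039]
84.4 [0.001, 0.0, -0.04]
92.4 [-0.004, -0.001, -0.039]
100.4 [-0.01, -0.002, -0.038]
108.4 [-0.015, -0.004, -0.037]
116.4 [-0.019, -0.005, -0.034]
124.4 [-0.024, -0.006, -0.031]
132.4 [-0.028, -0.007, -0.027]
140.4 [-0.031, -0.008, -0.023]
148.4 [-0.034, -0.008, -0.018]
156.4 [-0.036, -0.009, -0.013]
164.4 [-0.038, -0.009, -0.008]
172.4 [-0.038, -0.009, -0.002]
180.4 [-0.038, -0.009, 0.003]
188.4 [-0.037, -0.009, 0.008]
196.4 [-0.036, -0.009, 0.014]
204.4 [-0.034, -0.008, 0.019]
212.4 [-0.031, -0.008, 0.023]
220.4 [-0.027, -0.007, 0.028]
228.4 [-0.023, -0.006, 0.031]
236.4 [-0.019, -0.005, 0.034]
244.4 [-0.014, -0.003, 0.037]
252.4 [-0.009, -0.002, 0.038]
260.4 [-0.004, -0.001, 0.039]
268.4 [0.002, 0.0, 0.039]
276.4 [0.007, 0.002, 0.039]
284.4 [0.012, 0.003, 0.038]
292.4 [0.017, 0.004, 0.035]
300.4 [0.022, 0.005, 0.033]
308.4 [0.026, 0.006, 0.029]
316.4 [0.03, 0.007, 0.025]
324.4 [0.033, 0.008, 0.021]
```

Emit:
move_arm:
  xyz:
    - [0.014,0.003,0.013]
    - [0.016,0.004,0.012]
  turn:
    - [0,0,0]
    - [0,0,0]
  gripper: [0,0]

```text
t: 5.58
tool_pos: [0.5011, -0.0243, 0.1989]
orientation: [-179.7, -25.0, 103.7]
ft_force: [-9.8, -3.6, -2.1]
grip_width: 0.0233
```

Emit:
move_arm:
  xyz:
    - [0.016,0.004,0.011]
    - [0.017,0.004,0.01]
  turn:
    - [0,0,0]
    - [0,0,0]
  gripper: [0,0]

```text
t: 5.82
tool_pos: [0.511, -0.0218, 0.2057]
orientation: [-179.7, -25.0, 103.7]
ft_force: [-9.9, -5.3, -0.1]
grip_width: 0.0236
```

Emit:
move_arm:
  xyz:
    - [0.017,0.004,0.009]
    - [0.018,0.005,0.007]
  turn:
    - [0,0,0]
    - [0,0,0]
  gripper: [0,0]

```text
t: 6.08
tool_pos: [0.5217, -0.0192, 0.211]
orientation: [-179.8, -25.0, 103.7]
ft_force: [-9.5, -6.2, 2.8]
grip_width: 0.0235
```

Emit:
move_arm:
  xyz:
    - [0.018,0.004,0.006]
    - [0.019,0.005,0.005]
  turn:
    - [0,0,0]
    - [0,0,0]
  gripper: [0,0]

```text
t: 6.32
tool_pos: [0.5331, -0.0165, 0.2146]
orientation: [-179.8, -25.0, 103.8]
ft_force: [-9.6, -4.3, 3.2]
grip_width: 0.0231
```

Emit:
move_arm:
  xyz:
    - [0.019,0.005,0.003]
    - [0.019,0.004,0.002]
  turn:
    - [0,0,0]
    - [0,0,0]
  gripper: [0,0]

```text
t: 6.58
tool_pos: [0.5449, -0.0136, 0.2165]
orientation: [-179.9, -25.0, 103.8]
ft_force: [-9.0, -3.3, 4.4]
grip_width: 0.0237
```

Emit:
move_arm:
  xyz:
    - [0.019,0.005,0.001]
    - [0.019,0.004,-0.001]
  turn:
    - [0,0,0]
    - [0,0,0]
  gripper: [0,0]

```text
t: 6.82
tool_pos: [0.5565, -0.0107, 0.2167]
orientation: [-179.9, -25.0, 103.8]
ft_force: [-8.1, -3.6, 5.2]
grip_width: 0.0231
```

Emit:
move_arm:
  xyz:
    - [0.019,0.005,-0.002]
    - [0.019,0.004,-0.004]
  turn:
    - [0,0,0]
    - [0,0,0]
  gripper: [0,0]

```text
t: 7.08
tool_pos: [0.5682, -0.0079, 0.2152]
orientation: [-180.0, -25.0, 103.8]
ft_force: [-6.8, -2.8, 6.2]
grip_width: 0.0236
```

Emit:
move_arm:
  xyz:
    - [0.019,0.005,-0.005]
    - [0.018,0.004,-0.006]
  turn:
    - [0,0,0]
    - [0,0,0]
  gripper: [0,0]

```text
t: 7.32
tool_pos: [0.5796, -0.0052, 0.212]
orientation: [180.0, -25.0, 103.8]
ft_force: [-6.6, -1.7, 6.5]
grip_width: 0.0232
```

Emit:
move_arm:
  xyz:
    - [0.018,0.005,-0.007]
    - [0.017,0.004,-0.009]
  turn:
    - [0,0,0]
    - [0,0,0]
  gripper: [0,0]

```text
t: 7.58
tool_pos: [0.5903, -0.0026, 0.2072]
orientation: [180.0, -25.0, 103.8]
ft_force: [-6.6, -3.2, 6.4]
grip_width: 0.0232
```

Emit:
move_arm:
  xyz:
    - [0.017,0.004,-0.01]
    - [0.015,0.004,-0.011]
  turn:
    - [0,0,0]
    - [0,0,0]
  gripper: [0,0]

```text
t: 7.82
tool_pos: [0.6001, -0.0002, 0.2009]
orientation: [179.9, -24.9, 103.8]
ft_force: [-5.2, -2.1, 6.3]
grip_width: 0.023
```

Emit:
move_arm:
  xyz:
    - [0.015,0.004,-0.013]
    - [0.014,0.003,-0.013]
  turn:
    - [0,0,0]
    - [0,0,0]
  gripper: [0,0]

```text
t: 8.07
tool_pos: [0.6091, 0.002, 0.1933]
orientation: [179.9, -24.9, 103.8]
ft_force: [-4.9, -2.0, 5.0]
grip_width: 0.0232
```

Emit:
move_arm:
  xyz:
    - [0.013,0.003,-0.015]
    - [0.012,0.003,-0.015]
  turn:
    - [0,0,0]
    - [0,0,0]
  gripper: [0,0]

```text
t: 8.32
tool_pos: [0.6169, 0.0039, 0.1844]
orientation: [179.8, -24.9, 103.9]
ft_force: [-3.5, -1.2, 6.1]
grip_width: 0.0233
```

Emit:
move_arm:
  xyz:
    - [0.011,0.003,-0.016]
    - [0.01,0.002,-0.017]
  turn:
    - [0,0,0]
    - [0,0,0]
  gripper: [0,0]

```text
t: 8.57
tool_pos: [0.6234, 0.0055, 0.1746]
orientation: [179.8, -24.9, 103.9]
ft_force: [-1.9, -0.5, 6.0]
grip_width: 0.0235
```

Emit:
move_arm:
  xyz:
    - [0.009,0.002,-0.018]
    - [0.008,0.002,-0.018]
  turn:
    - [0,0,0]
    - [0,0,0]
  gripper: [0,0]

```text
t: 8.82
tool_pos: [0.6285, 0.0067, 0.1637]
orientation: [179.8, -24.9, 103.9]
ft_force: [-3.3, -0.8, 5.8]
grip_width: 0.0232
```

Emit:
move_arm:
  xyz:
    - [0.006,0.002,-0.019]
    - [0.006,0.001,-0.019]
  turn:
    - [0,0,0]
    - [0,0,0]
  gripper: [0,0]

```text
t: 9.07
tool_pos: [0.6321, 0.0076, 0.1523]
orientation: [179.8, -24.9, 103.9]
ft_force: [-2.4, -1.1, 4.5]
grip_width: 0.0237
```

Emit:
move_arm:
  xyz:
    - [0.004,0.001,-0.019]
    - [0.002,0.001,-0.02]
  turn:
    - [0,0,0]
    - [0,0,0]
  gripper: [0,0]

```text
t: 9.32
tool_pos: [0.6341, 0.0081, 0.1399]
orientation: [179.8, -24.9, 103.9]
ft_force: [0.1, -1.5, 3.6]
grip_width: 0.0234
```

Emit:
move_arm:
  xyz:
    - [0.001,0.0,-0.02]
    - [0.0,0.0,-0.02]
  turn:
    - [0,0,0]
    - [0,0,0]
  gripper: [0,0]

```text
t: 9.57
tool_pos: [0.6344, 0.0081, 0.1275]
orientation: [179.8, -24.9, 103.8]
ft_force: [2.1, -0.1, 4.8]
grip_width: 0.0234
```

Smooth, with small radial forces. Next from 92.4°.

Emit:
move_arm:
  xyz:
    - [-0.002,0.0,-0.02]
    - [-0.003,-0.001,-0.02]
  turn:
    - [0,0,0]
    - [0,0,0]
  gripper: [0,0]

```text
t: 9.82
tool_pos: [0.6329, 0.0078, 0.1154]
orientation: [179.8, -24.9, 103.8]
ft_force: [3.8, -0.8, 2.7]
grip_width: 0.0234
```

Emit:
move_arm:
  xyz:
    - [-0.004,-0.001,-0.019]
    - [-0.006,-0.001,-0.019]
  turn:
    - [0,0,0]
    - [0,0,0]
  gripper: [0,0]

```text
t: 10.07
tool_pos: [0.6298, 0.007, 0.1039]
orientation: [179.8, -24.9, 103.8]
ft_force: [5.1, -0.9, 1.5]
grip_width: 0.0236
```

Emit:
move_arm:
  xyz:
    - [-0.007,-0.002,-0.019]
    - [-0.008,-0.002,-0.018]
  turn:
    - [0,0,0]
    - [0,0,0]
  gripper: [0,0]

```text
t: 10.32
tool_pos: [0.6249, 0.0058, 0.0925]
orientation: [179.8, -24.9, 103.8]
ft_force: [4.4, -1.5, 0.8]
grip_width: 0.0234
```

Emit:
move_arm:
  xyz:
    - [-0.009,-0.002,-0.017]
    - [-0.01,-0.003,-0.017]
  turn:
    - [0,0,0]
    - [0,0,0]
  gripper: [0,0]

```text
t: 10.58
tool_pos: [0.6187, 0.0044, 0.0821]
orientation: [179.9, -24.9, 103.8]
ft_force: [3.6, -0.8, -0.0]
grip_width: 0.0232
```

Emit:
move_arm:
  xyz:
    - [-0.011,-0.003,-0.016]
    - [-0.013,-0.003,-0.015]
  turn:
    - [0,0,0]
    - [0,0,0]
  gripper: [0,0]

```text
t: 10.82
tool_pos: [0.6114, 0.0026, 0.0731]
orientation: [179.9, -24.9, 103.8]
ft_force: [3.5, -1.8, 0.8]
grip_width: 0.0237
```

Emit:
move_arm:
  xyz:
    - [-0.013,-0.003,-0.014]
    - [-0.015,-0.004,-0.013]
  turn:
    - [0,0,0]
    - [0,0,0]
  gripper: [0,0]

```text
t: 11.08
tool_pos: [0.6031, 0.0005, 0.0653]
orientation: [179.9, -24.9, 103.8]
ft_force: [1.9, -0.8, 1.1]
grip_width: 0.0235
```

Emit:
move_arm:
  xyz:
    - [-0.015,-0.004,-0.012]
    - [-0.016,-0.004,-0.011]
  turn:
    - [0,0,0]
    - [0,0,0]
  gripper: [0,0]

```text
t: 11.32
tool_pos: [0.5936, -0.0017, 0.0586]
orientation: [179.9, -25.0, 103.8]
ft_force: [1.1, -2.7, 3.0]
grip_width: 0.0231
```

Emit:
move_arm:
  xyz:
    - [-0.017,-0.004,-0.01]
    - [-0.017,-0.004,-0.008]
  turn:
    - [0,0,0]
    - [0,0,0]
  gripper: [0,0]

```text
t: 11.58
tool_pos: [0.5836, -0.0042, 0.0534]
orientation: [179.8, -24.9, 103.8]
ft_force: [0.3, -2.2, 3.7]
grip_width: 0.0231
```

Emit:
move_arm:
  xyz:
    - [-0.018,-0.004,-0.007]
    - [-0.018,-0.005,-0.006]
  turn:
    - [0,0,0]
    - [0,0,0]
  gripper: [0,0]

```text
t: 11.82
tool_pos: [0.573, -0.0068, 0.0496]
orientation: [179.8, -24.9, 103.8]
ft_force: [0.1, -0.6, 6.3]
grip_width: 0.0236
```

Emit:
move_arm:
  xyz:
    - [-0.019,-0.004,-0.005]
    - [-0.019,-0.005,-0.003]
  turn:
    - [0,0,0]
    - [0,0,0]
  gripper: [0,0]

```text
t: 12.08
tool_pos: [0.5619, -0.0095, 0.0474]
orientation: [179.8, -24.9, 103.9]
ft_force: [0.5, -1.2, 6.0]
grip_width: 0.0235
```

Emit:
move_arm:
  xyz:
    - [-0.019,-0.004,-0.002]
    - [-0.019,-0.005,0.0]
  turn:
    - [0,0,0]
    - [0,0,0]
  gripper: [0,0]

```text
t: 12.32
tool_pos: [0.5507, -0.0122, 0.0468]
orientation: [179.8, -24.9, 103.9]
ft_force: [1.6, -1.7, 6.2]
grip_width: 0.0233
```

Emit:
move_arm:
  xyz:
    - [-0.019,-0.005,0.001]
    - [-0.019,-0.004,0.002]
  turn:
    - [0,0,0]
    - [0,0,0]
  gripper: [0,0]

```text
t: 12.58
tool_pos: [0.5394, -0.015, 0.0478]
orientation: [179.7, -24.9, 103.9]
ft_force: [2.9, -1.1, 6.5]
grip_width: 0.0235
```

Emit:
move_arm:
  xyz:
    - [-0.019,-0.005,0.004]
    - [-0.018,-0.004,0.005]
  turn:
    - [0,0,0]
    - [0,0,0]
  gripper: [0,0]

```text
t: 12.82
tool_pos: [0.5282, -0.0177, 0.0504]
orientation: [179.8, -24.9, 103.8]
ft_force: [3.4, -0.2, 5.3]
grip_width: 0.0236
```

Emit:
move_arm:
  xyz:
    - [-0.018,-0.005,0.007]
    - [-0.018,-0.004,0.007]
  turn:
    - [0,0,0]
    - [0,0,0]
  gripper: [0,0]

```text
t: 13.08
tool_pos: [0.5173, -0.0204, 0.0546]
orientation: [179.8, -24.9, 103.8]
ft_force: [4.9, -0.0, 6.3]
grip_width: 0.0234
```

Emit:
move_arm:
  xyz:
    - [-0.017,-0.004,0.009]
    - [-0.017,-0.004,0.01]
  turn:
    - [0,0,0]
    - [0,0,0]
  gripper: [0,0]

```text
t: 13.32
tool_pos: [0.5072, -0.0228, 0.0603]
orientation: [179.8, -24.9, 103.8]
ft_force: [5.5, 1.6, 4.0]
grip_width: 0.0233
```

Emit:
move_arm:
  xyz:
    - [-0.016,-0.004,0.011]
    - [-0.015,-0.004,0.012]
  turn:
    - [0,0,0]
    - [0,0,0]
  gripper: [0,0]

```text
t: 13.58
tool_pos: [0.4981, -0.0251, 0.0673]
orientation: [179.7, -24.9, 103.8]
ft_force: [7.5, 2.1, 3.8]
grip_width: 0.0234
```

Emit:
move_arm:
  xyz:
    - [-0.014,-0.003,0.014]
    - [-0.013,-0.003,0.014]
  turn:
    - [0,0,0]
    - [0,0,0]
  gripper: [0,0]

```text
t: 13.82
tool_pos: [0.49, -0.027, 0.0754]
orientation: [179.7, -24.9, 103.8]
ft_force: [7.0, 0.7, 2.2]
grip_width: 0.0234
```

Emit:
move_arm:
  xyz:
    - [-0.012,-0.003,0.015]
    - [-0.011,-0.003,0.016]
  turn:
    - [0,0,0]
    - [0,0,0]
  gripper: [0,0]

```text
t: 14.08
tool_pos: [0.4831, -0.0287, 0.0846]
orientation: [179.7, -24.9, 103.8]
ft_force: [7.2, 2.0, 0.2]
grip_width: 0.0237
```

Emit:
move_arm:
  xyz:
    - [-0.01,-0.003,0.017]
    - [-0.009,-0.002,0.017]
  turn:
    - [0,0,0]
    - [0,0,0]
  gripper: [0,0]

```text
t: 14.32
tool_pos: [0.4775, -0.03, 0.0946]
orientation: [179.7, -24.9, 103.8]
ft_force: [7.9, 3.0, -0.2]
grip_width: 0.0233
```

Emit:
move_arm:
  xyz:
    - [-0.008,-0.002,0.018]
    - [-0.006,-0.001,0.019]
  turn:
    - [0,0,0]
    - [0,0,0]
  gripper: [0,0]

```text
t: 14.58
tool_pos: [0.4732, -0.0311, 0.1055]
orientation: [179.7, -24.9, 103.8]
ft_force: [9.0, 1.3, -2.2]
grip_width: 0.0234
```

Emit:
move_arm:
  xyz:
    - [-0.005,-0.001,0.019]
    - [-0.004,-0.001,0.019]
  turn:
    - [0,0,0]
    - [0,0,0]
  gripper: [0,0]

```text
t: 14.82
tool_pos: [0.4705, -0.0317, 0.1166]
orientation: [179.7, -24.9, 103.8]
ft_force: [9.7, 1.8, -3.5]
grip_width: 0.0234
```

Emit:
move_arm:
  xyz:
    - [-0.003,-0.001,0.019]
    - [-0.001,0.0,0.02]
  turn:
    - [0,0,0]
    - [0,0,0]
  gripper: [0,0]

```text
t: 15.08
tool_pos: [0.4692, -0.0321, 0.128]
orientation: [179.8, -24.9, 103.8]
ft_force: [8.8, 1.3, -4.0]
grip_width: 0.0228
```

Emit:
move_arm:
  xyz:
    - [0.0,0.0,0.019]
    - [0.002,0.0,0.02]
  turn:
    - [0,0,0]
    - [0,0,0]
  gripper: [0,0]

```text
t: 15.32
tool_pos: [0.4694, -0.032, 0.1393]
orientation: [179.8, -24.9, 103.8]
ft_force: [9.3, 1.2, -7.1]
grip_width: 0.0231
```

Emit:
move_arm:
  xyz:
    - [0.003,0.001,0.02]
    - [0.004,0.001,0.019]
  turn:
    - [0,0,0]
    - [0,0,0]
  gripper: [0,0]

```text
t: 15.58
tool_pos: [0.471, -0.0316, 0.1505]
orientation: [179.9, -24.9, 103.8]
ft_force: [8.4, 0.2, -8.4]
grip_width: 0.0233
```

Emit:
move_arm:
  xyz:
    - [0.005,0.001,0.019]
    - [0.007,0.002,0.019]
  turn:
    - [0,0,0]
    - [0,0,0]
  gripper: [0,0]

```text
t: 15.82
tool_pos: [0.4741, -0.0308, 0.1613]
orientation: [180.0, -24.9, 103.7]
ft_force: [6.0, -0.9, -9.7]
grip_width: 0.0236
```

Emit:
move_arm:
  xyz:
    - [0.008,0.002,0.018]
    - [0.009,0.002,0.017]
  turn:
    - [0,0,0]
    - [0,0,0]
  gripper: [0,0]

```text
t: 16.08
tool_pos: [0.4785, -0.0297, 0.1715]
orientation: [-179.9, -24.9, 103.7]
ft_force: [4.1, -2.0, -11.0]
grip_width: 0.0232
```

Emit:
move_arm:
  xyz:
    - [0.01,0.002,0.017]
    - [0.012,0.003,0.016]
  turn:
    - [0,0,0]
    - [0,0,0]
  gripper: [0,0]

```text
t: 16.32
tool_pos: [0.4858, -0.028, 0.1832]
orientation: [-180.0, -25.0, 103.8]
ft_force: [0.1, -2.4, -10.0]
grip_width: 0.0233
```

Emit:
move_arm:
  xyz:
    - [0.013,0.003,0.015]
    - [0.013,0.003,0.014]
  turn:
    - [0,0,0]
    - [0,0,0]
  gripper: [0,0]

```text
t: 16.58
tool_pos: [0.494, -0.026, 0.1928]
orientation: [180.0, -25.0, 103.8]
ft_force: [-3.5, -3.7, -8.8]
grip_width: 0.0232
```

Emit:
move_arm:
  xyz:
    - [0.014,0.003,0.013]
    - [0.016,0.004,0.012]
  turn:
    - [0,0,0]
    - [0,0,0]
  gripper: [0,0]

```text
t: 16.82
tool_pos: [0.5031, -0.0238, 0.2006]
orientation: [180.0, -25.0, 103.8]
ft_force: [-4.5, -3.2, -6.5]
grip_width: 0.0235
```

Emit:
move_arm:
  xyz:
    - [0.016,0.004,0.011]
    - [0.017,0.004,0.01]
  turn:
    - [0,0,0]
    - [0,0,0]
  gripper: [0,0]

```text
t: 17.08
tool_pos: [0.5128, -0.0214, 0.207]
orientation: [180.0, -25.0, 103.8]
ft_force: [-6.7, -2.8, -6.2]
grip_width: 0.0234
```

Emit:
move_arm:
  xyz:
    - [0.017,0.004,0.009]
    - [0.018,0.005,0.007]
  turn:
    - [0,0,0]
    - [0,0,0]
  gripper: [0,0]

```text
t: 17.32
tool_pos: [0.5232, -0.0188, 0.2118]
orientation: [180.0, -25.0, 103.8]
ft_force: [-6.7, -5.4, -5.9]
grip_width: 0.0232
```

```bash
cat > data.txt <<'E'
0.5011 -0.0243 0.1989 -9.8 -3.6 -2.1
0.511 -0.0218 0.2057 -9.9 -5.3 -0.1
0.5217 -0.0192 0.211 -9.5 -6.2 2.8
0.5331 -0.0165 0.2146 -9.6 -4.3 3.2
0.5449 -0.0136 0.2165 -9.0 -3.3 4.4
0.5565 -0.0107 0.2167 -8.1 -3.6 5.2
0.5682 -0.0079 0.2152 -6.8 -2.8 6.2
0.5796 -0.0052 0.212 -6.6 -1.7 6.5
0.5903 -0.0026 0.2072 -6.6 -3.2 6.4
0.6001 -0.0002 0.2009 -5.2 -2.1 6.3
0.6091 0.002 0.1933 -4.9 -2.0 5.0
0.6169 0.0039 0.1844 -3.5 -1.2 6.1
0.6234 0.0055 0.1746 -1.9 -0.5 6.0
0.6285 0.0067 0.1637 -3.3 -0.8 5.8
0.6321 0.0076 0.1523 -2.4 -1.1 4.5
0.6341 0.0081 0.1399 0.1 -1.5 3.6
0.6344 0.0081 0.1275 2.1 -0.1 4.8
0.6329 0.0078 0.1154 3.8 -0.8 2.7
0.6298 0.007 0.1039 5.1 -0.9 1.5
0.6249 0.0058 0.0925 4.4 -1.5 0.8
0.6187 0.0044 0.0821 3.6 -0.8 0.0
0.6114 0.0026 0.0731 3.5 -1.8 0.8
0.6031 0.0005 0.0653 1.9 -0.8 1.1
0.5936 -0.0017 0.0586 1.1 -2.7 3.0
0.5836 -0.0042 0.0534 0.3 -2.2 3.7
0.573 -0.0068 0.0496 0.1 -0.6 6.3
0.5619 -0.0095 0.0474 0.5 -1.2 6.0
0.5507 -0.0122 0.0468 1.6 -1.7 6.2
0.5394 -0.015 0.0478 2.9 -1.1 6.5
0.5282 -0.0177 0.0504 3.4 -0.2 5.3
0.5173 -0.0204 0.0546 4.9 0.0 6.3
0.5072 -0.0228 0.0603 5.5 1.6 4.0
0.4981 -0.0251 0.0673 7.5 2.1 3.8
0.49 -0.027 0.0754 7.0 0.7 2.2
0.4831 -0.0287 0.0846 7.2 2.0 0.2
0.4775 -0.03 0.0946 7.9 3.0 -0.2
0.4732 -0.0311 0.1055 9.0 1.3 -2.2
0.4705 -0.0317 0.1166 9.7 1.8 -3.5
0.4692 -0.0321 0.128 8.8 1.3 -4.0
0.4694 -0.032 0.1393 9.3 1.2 -7.1
0.471 -0.0316 0.1505 8.4 0.2 -8.4
0.4741 -0.0308 0.1613 6.0 -0.9 -9.7
0.4785 -0.0297 0.1715 4.1 -2.0 -11.0
0.4858 -0.028 0.1832 0.1 -2.4 -10.0
0.494 -0.026 0.1928 -3.5 -3.7 -8.8
0.5031 -0.0238 0.2006 -4.5 -3.2 -6.5
0.5128 -0.0214 0.207 -6.7 -2.8 -6.2
0.5232 -0.0188 0.2118 -6.7 -5.4 -5.9
E
cat > fit.py <<'E'
from h import *
from scipy.optimize import least_squares
D=np.loadtxt("data.txt");P=D[:,:3];F=D[:,3:]-np.load("bias.npy")[:3]
# plane yaw
xy=P[:,:2];m=xy.mean(0);v=np.linalg.svd(xy-m)[2][0];v*=np.sign(v[0]);print("yaw",np.degrees(np.arctan2(v[1],v[0])))
ex=np.r_[v,0]
s=(P-np.r_[m,0])@ex;z=P[:,2]
f=least_squares(lambda q:np.hypot(s-q[0],z-q[1])-q[2],[0,.13,.085]);q=f.x;print("circle",q,"centre tcp",np.r_[m,0]+q[0]*ex+[0,0,q[1]],"rms",np.std(f.fun))
sgn=D[:,6] if D.shape[1]>6 else np.ones(len(D))
phi=np.arctan2(s-q[0],z-q[1])
t=np.cos(phi)[:,None]*ex-np.sin(phi)[:,None]*[0,0,1]; r=np.sin(phi)[:,None]*ex+np.cos(phi)[:,None]*[0,0,1]
T=-(F*t).sum(1)*.085;Fr=(F*r).sum(1);rad=np.hypot(s-q[0],z-q[1])
def fit(sl,pr=True):
    A=np.c_[np.ones(len(T)),np.cos(phi),np.sin(phi)][sl];x,_,_,_=np.linalg.lstsq(A,T[sl],rcond=None);res=T[sl]-A@x
    b=np.arctan2(-x[1],-x[2]);return x,np.hypot(x[1],x[2]),(180-np.degrees(b))%360,res
x,M,ph,res=fit(slice(None));print(x,"M",M,"phi*",ph,"rms",np.std(res))
print(fit(slice(1,46))[1:3],fit(slice(3,None))[1:3],fit(slice(0,None,2))[1:3],fit(slice(1,None,2))[1:3])
for a,b,c,d,e in zip(np.degrees(phi),T,Fr,res,(rad-q[2])*1000): print(round(a),round(b,2),round(c,1),round(d,2),round(e,1))
E
python3 fit.py
```

```text
yaw 13.674837424144474
circle [0.00324344 0.13189044 0.08506168] centre tcp [ 0.55178067 -0.01194363  0.13189044] rms 7.850364971525656e-05
[ 0.44347965  0.33022682 -0.05803985] M 0.33528849445156056 phi* 260.0316468938271 rms 0.04033319091892464
(np.float64(0.33163406858843264), np.float64(260.29526777231274)) (np.float64(0.3320681964506396), np.float64(260.31559457523053)) (np.float64(0.3396704814306899), np.float64(259.60962210323805)) (np.float64(0.3309515206746929), np.float64(260.4834434428121))
-38 0.8 4.8 0.06 -0.1
-30 0.8 5.3 0.04 -0.2
-21 0.75 6.6 -0.02 -0.1
-13 0.79 5.5 0.01 -0.1
-5 0.77 5.3 -0.01 -0.2
3 0.76 4.8 -0.01 -0.1
11 0.71 4.7 -0.05 -0.1
20 0.73 3.9 -0.0 0.0
28 0.79 2.4 0.08 0.0
36 0.7 2.0 0.02 -0.0
44 0.62 0.1 -0.02 0.1
52 0.6 1.0 0.0 0.1
60 0.53 1.4 -0.03 0.1
68 0.57 -0.9 0.06 0.1
76 0.43 -1.4 -0.04 0.1
85 0.31 0.1 -0.1 0.0
93 0.42 1.8 0.06 0.1
101 0.29 2.9 -0.03 0.0
109 0.26 4.0 -0.02 -0.0
118 0.22 3.1 -0.02 -0.1
126 0.17 2.7 -0.03 -0.1
134 0.23 1.6 0.06 -0.1
142 0.18 0.1 0.03 -0.1
150 0.17 -2.4 0.04 -0.1
157 0.11 -3.6 -0.01 -0.0
165 0.14 -6.2 0.03 0.1
173 0.08 -6.0 -0.02 0.1
-179 0.1 -6.3 -0.02 0.0
-171 0.14 -6.9 0.01 -0.0
-163 0.14 -6.1 -0.01 -0.0
-155 0.14 -7.8 -0.02 -0.0
-147 0.23 -6.6 0.03 -0.0
-139 0.29 -8.0 0.06 -0.1
-132 0.25 -6.8 -0.02 -0.0
-124 0.34 -6.4 0.03 -0.0
-116 0.32 -7.5 -0.03 -0.0
-108 0.41 -8.0 0.01 0.0
-100 0.44 -9.1 -0.0 -0.0
-93 0.37 -8.7 -0.12 0.0
-85 0.52 -9.9 -0.01 0.0
-77 0.54 -9.9 -0.04 0.1
-70 0.6 -8.6 -0.01 0.1
-62 0.68 -8.2 0.03 0.1
-53 0.69 -5.6 0.01 0.0
-44 0.77 -3.3 0.05 0.1
-36 0.67 -2.2 -0.07 -0.0
-28 0.78 -2.0 0.02 0.1
-20 0.79 -2.8 0.01 0.1
```

Emit:
move_arm:
  xyz:
    - [-0.018,-0.005,-0.007]
  turn:
    - [0,0,0]
  gripper: [0]

```text
t: 17.45
tool_pos: [0.5207, -0.0195, 0.2108]
orientation: [179.5, -24.9, 104.0]
ft_force: [4.5, 2.9, -5.0]
grip_width: 0.0232
```

Emit:
move_arm:
  xyz:
    - [-0.017,-0.004,-0.009]
  turn:
    - [0,0,0]
  gripper: [0]

```text
t: 17.58
tool_pos: [0.5143, -0.0211, 0.2077]
orientation: [179.7, -24.9, 103.9]
ft_force: [1.9, 1.6, -1.9]
grip_width: 0.0234
```

Emit:
move_arm:
  xyz:
    - [-0.017,-0.004,-0.01]
  turn:
    - [0,0,0]
  gripper: [0]

```text
t: 17.7
tool_pos: [0.5085, -0.0225, 0.2043]
orientation: [179.7, -24.9, 103.9]
ft_force: [1.9, 1.7, -1.2]
grip_width: 0.0232
```

Emit:
move_arm:
  xyz:
    - [-0.016,-0.004,-0.011]
  turn:
    - [0,0,0]
  gripper: [0]

```text
t: 17.82
tool_pos: [0.5034, -0.0237, 0.2007]
orientation: [179.8, -25.0, 103.9]
ft_force: [1.0, 2.9, 1.0]
grip_width: 0.0234
```

Emit:
move_arm:
  xyz:
    - [-0.016,-0.004,-0.012]
  turn:
    - [0,0,0]
  gripper: [0]

```text
t: 17.95
tool_pos: [0.4985, -0.0249, 0.1969]
orientation: [179.8, -25.0, 103.9]
ft_force: [2.1, 3.4, -0.8]
grip_width: 0.0236
```

Emit:
move_arm:
  xyz:
    - [-0.014,-0.003,-0.013]
  turn:
    - [0,0,0]
  gripper: [0]

```text
t: 18.08
tool_pos: [0.4942, -0.026, 0.1928]
orientation: [179.8, -25.0, 103.8]
ft_force: [0.6, 1.8, 0.8]
grip_width: 0.0234
```

Emit:
move_arm:
  xyz:
    - [-0.013,-0.003,-0.014]
  turn:
    - [0,0,0]
  gripper: [0]

```text
t: 18.2
tool_pos: [0.4903, -0.0269, 0.1886]
orientation: [179.8, -24.9, 103.8]
ft_force: [0.1, 1.6, 2.4]
grip_width: 0.0235
```

Emit:
move_arm:
  xyz:
    - [-0.013,-0.003,-0.015]
  turn:
    - [0,0,0]
  gripper: [0]

```text
t: 18.32
tool_pos: [0.4866, -0.0279, 0.1839]
orientation: [179.8, -24.9, 103.8]
ft_force: [0.3, 2.4, 1.5]
grip_width: 0.0234
```

Emit:
move_arm:
  xyz:
    - [-0.012,-0.003,-0.016]
  turn:
    - [0,0,0]
  gripper: [0]

```text
t: 18.45
tool_pos: [0.4831, -0.0287, 0.179]
orientation: [179.8, -24.9, 103.8]
ft_force: [2.0, 3.3, 1.2]
grip_width: 0.0236
```

Emit:
move_arm:
  xyz:
    - [-0.01,-0.002,-0.017]
  turn:
    - [0,0,0]
  gripper: [0]

```text
t: 18.58
tool_pos: [0.4801, -0.0295, 0.1739]
orientation: [179.8, -24.9, 103.8]
ft_force: [1.1, 1.9, 1.9]
grip_width: 0.0232
```

Emit:
move_arm:
  xyz:
    - [-0.009,-0.002,-0.017]
  turn:
    - [0,0,0]
  gripper: [0]

```text
t: 18.7
tool_pos: [0.4775, -0.0301, 0.1688]
orientation: [179.8, -24.9, 103.8]
ft_force: [0.9, 1.8, 2.2]
grip_width: 0.0234
```

Emit:
move_arm:
  xyz:
    - [-0.008,-0.002,-0.018]
  turn:
    - [0,0,0]
  gripper: [0]

```text
t: 18.82
tool_pos: [0.4752, -0.0306, 0.1635]
orientation: [179.8, -24.9, 103.8]
ft_force: [2.5, 1.9, 2.3]
grip_width: 0.0233
```

Emit:
move_arm:
  xyz:
    - [-0.007,-0.002,-0.019]
  turn:
    - [0,0,0]
  gripper: [0]

```text
t: 18.95
tool_pos: [0.4732, -0.0311, 0.1578]
orientation: [179.8, -24.9, 103.8]
ft_force: [2.5, 2.9, 2.2]
grip_width: 0.0231
```

Emit:
move_arm:
  xyz:
    - [-0.005,-0.001,-0.019]
  turn:
    - [0,0,0]
  gripper: [0]

```text
t: 19.08
tool_pos: [0.4716, -0.0315, 0.152]
orientation: [179.8, -24.9, 103.8]
ft_force: [2.0, 2.4, 3.1]
grip_width: 0.0234
```

Emit:
move_arm:
  xyz:
    - [-0.004,-0.001,-0.019]
  turn:
    - [0,0,0]
  gripper: [0]

```text
t: 19.2
tool_pos: [0.4704, -0.0318, 0.1463]
orientation: [179.8, -24.9, 103.8]
ft_force: [2.9, 3.1, 3.2]
grip_width: 0.0233
```

Emit:
move_arm:
  xyz:
    - [-0.003,-0.001,-0.02]
  turn:
    - [0,0,0]
  gripper: [0]

```text
t: 19.32
tool_pos: [0.4697, -0.032, 0.1404]
orientation: [179.8, -24.9, 103.8]
ft_force: [3.3, 2.3, 3.7]
grip_width: 0.0233
```

Emit:
move_arm:
  xyz:
    - [-0.002,0.0,-0.02]
  turn:
    - [0,0,0]
  gripper: [0]

```text
t: 19.45
tool_pos: [0.4692, -0.0321, 0.1344]
orientation: [179.8, -24.9, 103.8]
ft_force: [3.9, 3.5, 4.4]
grip_width: 0.0235
```

Emit:
move_arm:
  xyz:
    - [0.0,0.0,-0.019]
  turn:
    - [0,0,0]
  gripper: [0]

```text
t: 19.58
tool_pos: [0.4693, -0.0321, 0.1288]
orientation: [179.8, -24.9, 103.8]
ft_force: [4.9, 4.0, 4.5]
grip_width: 0.0235
```

```bash
cat > rev.txt <<'E'
0.5085 -0.0225 0.2043 1.9 1.7 -1.2
0.5034 -0.0237 0.2007 1.0 2.9 1.0
0.4985 -0.0249 0.1969 2.1 3.4 -0.8
0.4942 -0.026 0.1928 0.6 1.8 0.8
0.4903 -0.0269 0.1886 0.1 1.6 2.4
0.4866 -0.0279 0.1839 0.3 2.4 1.5
0.4831 -0.0287 0.179 2.0 3.3 1.2
0.4801 -0.0295 0.1739 1.1 1.9 1.9
0.4775 -0.0301 0.1688 0.9 1.8 2.2
0.4752 -0.0306 0.1635 2.5 1.9 2.3
0.4732 -0.0311 0.1578 2.5 2.9 2.2
0.4716 -0.0315 0.152 2.0 2.4 3.1
0.4704 -0.0318 0.1463 2.9 3.1 3.2
0.4697 -0.032 0.1404 3.3 2.3 3.7
0.4692 -0.0321 0.1344 3.9 3.5 4.4
0.4693 -0.0321 0.1288 4.9 4.0 4.5
E
python3 - <<'E'
import numpy as np
D=np.vstack([np.c_[np.loadtxt("data.txt"),np.ones(48)],np.c_[np.loadtxt("rev.txt"),-np.ones(16)]])
a=np.radians(13.67);ex=np.array([np.cos(a),np.sin(a),0]);C=np.array([.55178,-.01194,.13189])
d=D[:,:3]-C;phi=np.arctan2(d@ex,d[:,2]);F=D[:,3:6]-np.load("bias.npy")[:3]
T=-((F@ex)*np.cos(phi)-F[:,2]*np.sin(phi))*.085;Fr=(F@ex)*np.sin(phi)+F[:,2]*np.cos(phi)
def go(A,nm):
    x=np.linalg.lstsq(A,T,rcond=None)[0];r=T-A@x;b=np.arctan2(-x[1],-x[2])
    print(nm,x.round(3),"M",np.hypot(x[1],x[2]).round(3),"phi*",(180-np.degrees(b))%360,r.std());return r
s=D[:,6]
go(np.c_[s,np.cos(phi),np.sin(phi)],"all")
go(np.c_[s,np.cos(phi),np.sin(phi),abs(Fr)*s],"radial fric")
print(np.degrees(phi[-1])%360, np.linalg.norm(d[-1]))
cur=np.degrees(phi[-1])
E
```

```text
all [ 0.442  0.332 -0.06 ] M 0.337 phi* 259.7237463711563 0.036511611112917994
radial fric [ 0.452  0.33  -0.067 -0.002] M 0.337 phi* 258.5290934256089 0.03633045298045085
267.9157925829625 0.08496425189454686
```

Emit:
move_arm:
  xyz:
    - [0.001,0,-0.02]
    - [0.002,0.001,-0.012]
    - [0.001,0,-0.007]
    - [0,0,0]
    - [0,0,0]
  turn:
    - [0,0,0]
    - [0,0,0]
    - [0,0,0]
    - [0,0,0]
    - [0,0,0]
  gripper: [0,0,0,0,0]

```text
t: 20.2
tool_pos: [0.4705, -0.0318, 0.117]
orientation: [179.8, -24.9, 103.8]
ft_force: [4.3, 4.2, 2.6]
grip_width: 0.0234
```

```bash
cat > chk.py <<'E'
from bench import robot
from h import *
import sys
F=[];P=[];ph=[]
a=np.radians(13.67);ex=np.array([np.cos(a),np.sin(a),0]);C=np.array([.55178,-.01194,.13189])
for k in range(10):
    s=robot.observe();F.append(s['ft_force']);P.append(s['tool_pos']);d=P[-1]-C;ph.append(np.degrees(np.arctan2(d@ex,d[2]))%360)
    c=robot.capture(["side","top","wrist"][k%3]); 
    if k<3: cv2.imwrite(f"pics/{sys.argv[1]}_{k}.png",c["img"][:,:,::-1])
print(s['t'],np.round(ph,2),np.mean(ph),np.mean(F,0),np.mean(P,0),s['grip_width'],s['qd'].round(2),s['joint_pos'].round(1))
E
python3 chk.py end
```

```text
20.65 [259.9  259.91 259.91 259.91 259.91 259.9  259.9  259.91 259.91 259.92] 259.9082451903704 [4.94306112 3.78243886 2.57973507] [ 0.47048325 -0.03180429  0.11699525] 0.023478271362305944 [-0.04  0.03 -0.08  0.08  0.16 -0.05] [-27.1   8.7 108.7  19.   80.  -47.1]
```

View pics/end_0.png

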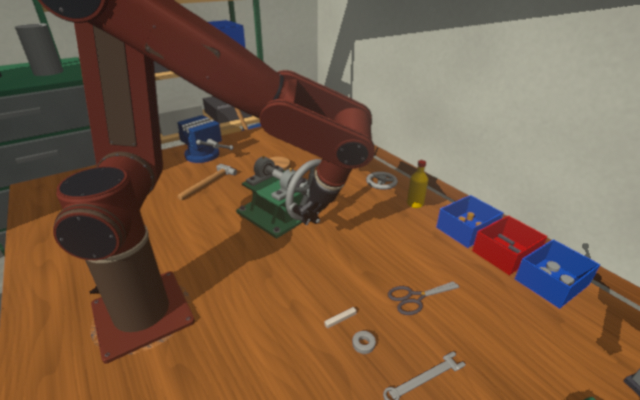

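View pics/end_2.png

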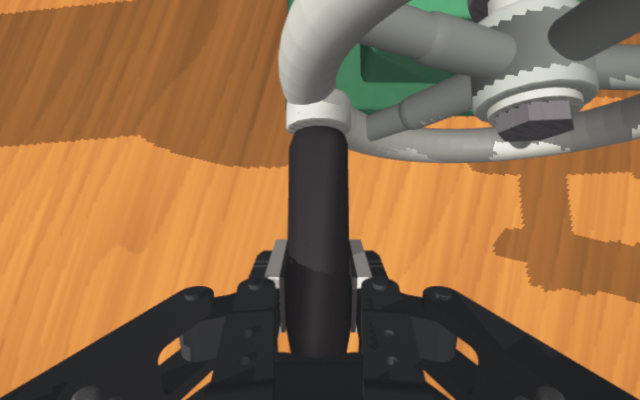

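```bash
python3 -c "
from bench import robot
print(robot.hand_in())"
```

```text
the job is handed in; nothing more can be done
None
```

The wheel is turned so its heavy side is at the bottom by my force readings, and I've handed the job in with the gripper still holding the handle.

- **Full turn:** I gripped the handle at about -44° from the top. I turned the wheel clockwise to about 340°, just over one full turn, and then back to the final position. The force readings over the turn were zeroed against readings taken in free air just before the grip.
- **Where it pulls:** The forward turn alone puts the heavy side at the bottom when the handle is at 260.0°. Adding the readings from turning back gives 259.7°, with a pull of about 0.34 N m and a drag of 0.44 N m. If the drag rises with side load, the fit gives 258.5°. I expect the true position to be within about 2 to 3°.
- **Last checks:** The handle stood at 259.9°, steady to within 0.02° over ten readings, at 20.65 s on the clock. The gripper was closed on the handle at 23.5 mm. A steady side force of about 7 N was left on it because my circle was about 1 mm off, and the wheel did not move under it. In the final side picture the chalk, shears, spanner, bearing and hammer look where they were at the start. The disc is partly hidden behind the spindle there, and I didn't measure any of their positions again.

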